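# Fit the sprung film roller between the carrier's end cups

## Task

Take the sprung film roller from its rest and fit it between the two brass end cups of the double-slot carrier: the fixed pin in the closed round cup, the spring plunger in the open one. Press the plunger against the back plate to shorten the roller, lower it between the cups, gently without driving the spring hard against its stop, then let go so that the spring holds it level in both cups. Leave the other things where they stand.

Things in the scene. Friction and masses are not known exactly. Their poses are not given: they have to be found in the camera images.
- runner: Fixed wooden slide runner, 90 x 280 mm, long along its y; origin at table level, middle of its length. On it the double-slot carrier: pale deck (top 23 mm above table), two glazed square openings, a brass end cup near each end. The carrier is clamped (holds 60 N), but its centre C is not measured: anywhere from y = -15 to +15 mm on the runner, so feel (or see) where the cups are.
- axis_mid (a point): Point on the common axis of the two cups, 75 mm above the table straight over the runner's origin (runner's axes; it does not move with the carrier). The cup axis runs along y through it. A roller sitting home has its centre on this axis at y = C, its plunger 4 mm in.
- end_closed (a point): Point on the cup axis over the runner's -y end (140 mm from axis_mid), the end with the CLOSED CUP: a brass ring, outside diameter 28, bore 22 mm, opening towards +y, mouth at y = C-57, floor at y = C-67, back at C-70 mm, on a post no higher than the ring.
- end_open (a point): Point on the cup axis over the runner's +y end (140 mm from axis_mid), the end with the OPEN CUP: smooth upright back plate 34 mm wide, face at y = C+81, 6 mm thick, top 52 mm above the axis; in front (y = C+72 to C+81) a pocket open at the top and towards the other cup: cheeks 18 mm apart up to 5 mm above the axis, floor 9 mm below the axis. The plunger slides easily down the plate.
- roller_mid (a point): Centre of the loose film roller. Pale wooden barrel, diameter 28, 110 mm long along the roller's y, brass collar of diameter 32, 6 mm wide, at each end. Fixed pin at -y, spring plunger at +y. Mass 0.12 to 0.22 kg. It may turn about its y. It passes over the closed cup when its axis is 38 mm above the cup axis; the plunger then still meets the back plate.
- roller_pin (a point): Tip of the roller's fixed, round-nosed steel pin (diameter 11, 12 mm long), 67 mm along the roller's -y from its centre, on its axis. To come down past the mouth of the closed cup it needs the plunger at least 14 mm in, against the back plate.
- roller_spring (a point): Middle of the roller's +y end face, 55 mm from its centre. From here the spring plunger, diameter 8 mm, sticks out 30 mm when free (tip 85 mm from the centre); it goes in up to 19 mm, yielding from 5 N and then 0.5 N per mm (14.5 N fully in, where it stops hard).
- rest: Fixed wooden rest on which the roller lies at the start, 70 x 130 mm, long along its y, origin at table level under its centre. Two notched uprights, 10 mm thick, at y = -42 and +42 mm carry the barrel with its axis 50 mm above the table; base plate 10 mm thick; the barrel is free to be gripped across in the middle 60 mm.
- condenser: Bystander: clouded glass condenser lens in a drum, 68 mm across, 45 high; origin under its centre.
- elbow: Bystander: tin chimney elbow, 56 mm pipe, about 100 mm high; origin under its upright leg.
- rose_knob: Bystander: turned rosewood knob, 36 mm across, 39 high; origin under its centre.
- rack_slide: Bystander: brass and wood rackwork slide with a lever, 100 x 160 x 12 mm, lying flat; origin under its centre.
- dowel: Bystander: plain upright wooden dowel, 22 mm diameter, 100 high; origin under its centre.
- cleaner: Bystander: amber glass jar, 48 mm across, 110 high; origin under its centre.

How it is judged:
By the outcome, as a careful person would: the job done as asked, in the order asked, and still so for the second after the job is handed in, with the robot touching nothing.
It also fails if it takes over 51 s, if anything falls off the work surface, if the arm or the gripper's body presses on something with over 40 N, if the wrist force passes 120 N, or if a joint passes its speed limit or range.

## Robot

A 6-joint arm with a two-finger parallel gripper is mounted at the origin on the work surface. World frame = base frame: x ahead of the robot, y to its left, z up, the work surface at z = 0. Lengths are in m, angles in rad, forces in N, time in s.
With the tool pointing down it reaches from about 0.425 to 0.95 m from the base axis. Payload 14.7 kg.
Tool frame: the origin (TCP) lies on the centre line of the jaws, within the pads' length; the fingertips stand 19 mm ahead of it and the grasp point (between the pads) is the TCP; z points along the fingers, y is the line along which they close (so a half turn about z gives the same grasp; the last joint's range is limited). The gripper opens to 85 mm and grips with 20 to 120 N. Pads are 22 mm wide; open, the fingers measure 114 mm over their backs; the gripper's body (76 mm by 85 mm) begins 54 mm behind the grasp point. The pads swing forward as they close: fully open they stand 13 mm farther back than shut.
Start: joints at [1.284, 0.48, 1.596, -0, 1.065, -0.047], TCP at [0.154, 0.631, 0.25] pointing down, gripper open.
Joint ranges: [-2.75, 2.75], [-0.82, 2.05], [0.23, 2.67], [-1.56, 4.7], [0.09, 2.69], [-2.92, 2.92]. Speed limits (rad/s): [1.89, 1.89, 2.39, 3.01, 3.01, 3.01].

## Interface

Orientations are given as [roll, pitch, yaw] about the fixed x, y, z axes, in that order (R = Rz(yaw) Ry(pitch) Rx(roll)).
In Python, from workcell import sense, read_camera, get_calibration, job_done, look_for gives the robot as it stands.
- The arm moves only by the tool step_arm, never from a script. Its argument "plan" is a list that holds one entry, the list of rows, each a list of 7 numbers: the turn, a rotation vector about the tool's x, y, z normalised to -1 to 1, where 1 is 4 degrees, then the shift along the tool's x, y, z normalised to -1 to 1, where 1 is 30 mm, then the opening, from 0 (shut) to 1 (fully open). A call has 1 to 12 rows; each row shifts and turns the commanded pose from where the row before left it, along the tool's axes as they then stand; what a row does not reach is not made up. A row lasts 1/12 s, in which the tool goes at most 41.7 mm and 7.16 degrees, less where a joint would pass 70% of its speed; a pose out of reach is approached as far as the arm can. A call with a number of a shift or a turn outside -1 to 1 is refused whole. A call with a gripper value outside its range is refused whole. The fingers move at their own pace and stop on an object; "newtons" is the grip in N (left out, the last holds). Time passes only in rows, so rows that do not move let the fingers close. It gives the time, the measured TCP pose, the force, the opening and the grip force at its end, in the units of the state.
- sense(): the state, without advancing time (a new reading comes with each control period).
- read_camera(name): name is "scene" or "top"; returns the picture (480x640x3 uint8, red, green, blue); there is no depth.
- get_calibration(name): a dict with "K" (3x3 intrinsics, pixels), "dist_coeffs" ([k1, k2, p1, p2, k3] as OpenCV has them; the pictures are not rectified), "R" (3x3) and "t" (3): a world point X has camera coordinates R X + t. Camera axes: x right, y down, z forward; pixel columns grow to the right and rows downward; lengths in m; the calibration is good to about 2 mm. A picture is of the moment at which its call begins. get_calibration takes no time and is no camera call.
- job_done(): hands the job in; it is judged then, once.
Trained networks look in the newest picture that a camera, given by its name, has taken for a name from the list of things; names that differ only in an ending like _2 or _b are one class to them, and where a whole thing is asked for, a point or a joint stands for the part that bears it (a point fixed in the world has none). Each returns a list of dicts, best first, with "conf" (0 to 1); they miss things now and then, are a little off and sometimes report something else, mostly with a low value. They report only what shows in the picture. A call takes as long as a camera call.
- look_for(camera, name): "xy" ([column, row] in pixels, amid what is visible of it).
The state is a dict: "time_s": time; "qpos": joint angles; "joint_vel": joint speeds; "joint_efforts": joint torques, N m; "tool_pos": TCP position; "eef_rot": TCP orientation; "ft_force": force on the tool from outside, world axes, zero at the start; "ft_torque": the same for the moment, N m; "grip_width": finger opening in m; "finger_force": force on a finger pad.
Only numpy, scipy, OpenCV 4.12 (cv2) and the standard library are available. Lean on these libraries where they do the work, as an engineer would, in place of code of your own. Each camera call takes 0.05 s, during which the arm holds its last target. There are 200 camera calls.

## Working session

There is one attempt and no reset: what is moved stays moved. The work goes in short steps, Python scripts to look and compute and a tool call to move; the robot and the scene stay as the last step left them, time stands still between calls to the robot, and variables do not carry over. Pictures are saved under pics/ and viewed, at most 10 in all, crops included, and the job is handed in when it is done.

Besides the shell and the picture viewer there is one more tool, called after "Call:" in YAML: its name, and indented under it one key for each argument. step_arm: Moves the arm, as the interface text tells. Scaled input: -1 to 1 covers 30 mm each way for a shift and 4 degrees each way for a turn. Its arguments: {"type":"object","properties":{"plan":{"type":"array"},"newtons":{"type":"number"}},"required":["plan"]}

```bash
mkdir -p pics; cat > h.py <<'E'
import numpy as np, cv2
from workcell import *
def save(n,f):
    im=read_camera(n); cv2.imwrite(f,im[:,:,::-1]); return im
def ray(n,uv):
    c=get_calibration(n);K=np.array(c['K']);d=np.array(c['dist_coeffs']);R=np.array(c['R']);t=np.array(c['t'])
    p=cv2.undistortPoints(np.array([[uv]],float),K,d)[0,0]
    return -R.T@t, R.T@np.array([p[0],p[1],1])
def at(n,uv,z):
    o,d=ray(n,uv); return o+d*(z-o[2])/d[2]
def proj(n,X):
    c=get_calibration(n)
    return cv2.projectPoints(np.array(X,float).reshape(-1,1,3),cv2.Rodrigues(np.array(c['R']))[0],np.array(c['t']),np.array(c['K']),np.array(c['dist_coeffs']))[0][:,0]
E
python3 - <<'E'
from h import *
for n in ['scene','top']:
    save(n,f'pics/{n}0.png')
    print(n,ray(n,(320,240)))
    for k,z in [('runner',.02),('axis_mid',.075),('end_closed',.075),('end_open',.075),('roller_mid',.05),('roller_pin',.05),('roller_spring',.05),('rest',.01),('condenser',.02),('elbow',.05),('rose_knob',.02),('rack_slide',.01),('dowel',.1),('cleaner',.1)]:
        r=look_for(n,k)
        print(k,[(np.round(q['xy'],1),round(q['conf'],2),np.round(at(n,q['xy'],z),3)[:2]) for q in r[:2]])
s=sense();print(s['time_s'],s['tool_pos'],s['eef_rot'],s['ft_force'])
E
```

```text
scene (array([ 1.16358762, -0.15892903,  1.06661292]), array([-0.51802665,  0.18136757, -0.83594368]))
runner [(array([360.4, 254.8]), 0.8, array([0.581, 0.135])), (array([222.4, 351.7]), 0.17, array([ 0.691, -0.2  ]))]
axis_mid [(array([360.8, 255.5]), 0.77, array([0.613, 0.12 ])), (array([221.9, 351.7]), 0.56, array([ 0.716, -0.198]))]
end_closed [(array([359. , 257.1]), 0.69, array([0.615, 0.115])), (array([144.7, 278.9]), 0.3, array([ 0.512, -0.305]))]
end_open [(array([356.6, 255.4]), 0.73, array([0.61 , 0.112]))]
roller_mid [(array([141.5, 260.5]), 0.61, array([ 0.449, -0.306]))]
roller_pin [(array([140.2, 263.1]), 0.87, array([ 0.454, -0.31 ]))]
roller_spring [(array([140.1, 259.9]), 0.77, array([ 0.446, -0.309]))]
rest [(array([146.3, 278.9]), 0.58, array([ 0.47 , -0.311]))]
condenser [(array([223.9, 348.7]), 0.97, array([ 0.686, -0.195]))]
elbow [(array([503.9, 221.5]), 0.79, array([0.63 , 0.452]))]
rose_knob [(array([239.1, 213.5]), 0.78, array([ 0.384, -0.077])), (array([142.1, 278.3]), 0.29, array([ 0.472, -0.318]))]
rack_slide [(array([389.3, 172.1]), 0.67, array([0.387,
[... 904 characters left out ...]
oller_spring [(array([446.5, 253.1]), 0.85, array([ 0.459, -0.307]))]
rest [(array([438.8, 262.2]), 0.58, array([ 0.443, -0.292]))]
condenser [(array([387.4, 175.9]), 0.59, array([ 0.698, -0.193]))]
elbow [(array([153.6, 227.8]), 0.85, array([0.63 , 0.449]))]
rose_knob []
rack_slide [(array([217.8, 314.8]), 0.96, array([0.384, 0.308]))]
dowel [(array([453.7, 175.7]), 0.62, array([ 0.651, -0.35 ])), (array([217.8, 315.8]), 0.5, array([0.374, 0.292]))]
cleaner [(array([168.8, 282.7]), 0.97, array([0.471, 0.406])), (array([443.9, 253.2]), 0.66, array([ 0.453, -0.286]))]
1.5 [0.15433136 0.6314079  0.25026976] [-3.14156347e+00  8.12365804e-06  2.90187493e+00] [ 0.95126499 -0.26476313  0.37290921]
```

View pics/top0.png

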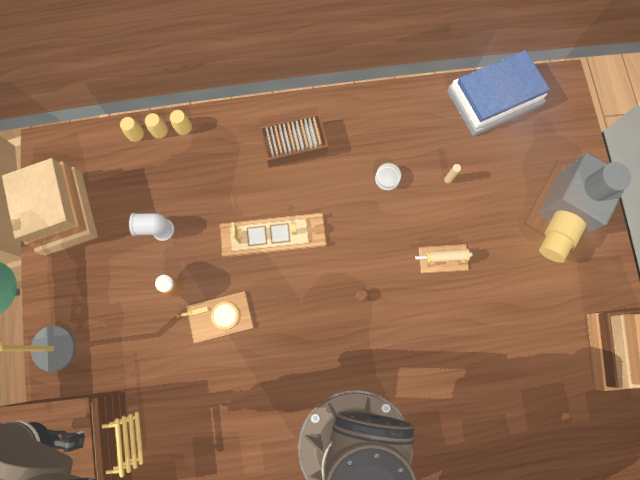

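View pics/scene0.png

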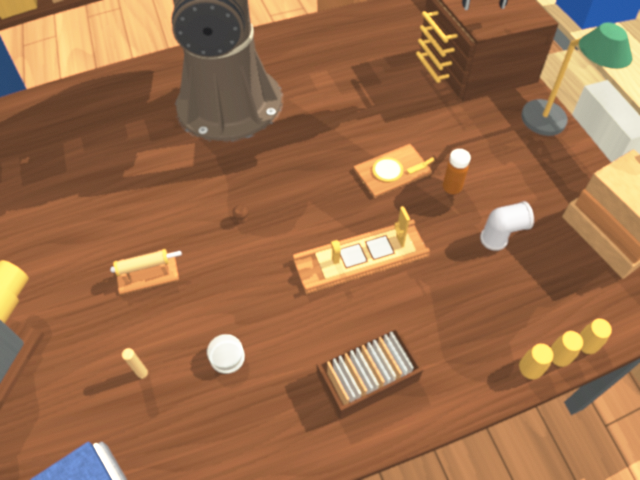

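Top view: carrier about (273,235), with the back plate at its left (+y) end (235,232). The roller lies on its rest at (445,257), with the plunger pointing left at (416,258). I'll zoom in on these.

```bash
python3 - <<'E'
import cv2,numpy as np
t=cv2.imread('pics/top0.png');s=cv2.imread('pics/scene0.png')
def c(im,x,y,w,h,W=400,H=300): return cv2.resize(im[y:y+h,x:x+w],(W,H),interpolation=cv2.INTER_CUBIC)
a=np.hstack([c(t,213,200,120,75,400,250),c(t,405,230,80,50,400,250)])
b=np.hstack([c(s,288,195,144,108,400,300),c(s,100,235,100,75,400,300)])
cv2.imwrite('pics/crop1.png',np.vstack([a,b]))
E
```

```text
(no output)
```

View pics/crop1.png

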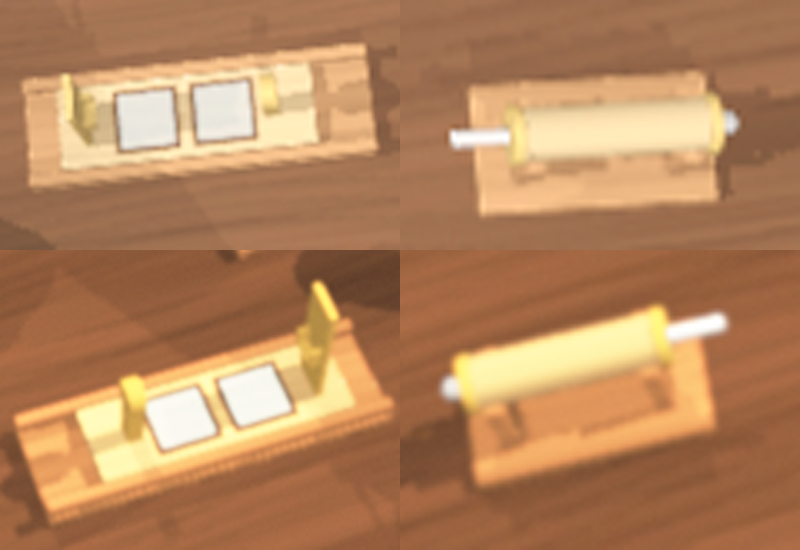

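```bash
cat > fit.py <<'E'
from h import *
from scipy.optimize import least_squares
def T(u,v):return (213+u/3.333,200+v/3.333)
def S(u,v):return (288+u/2.778,195+(v-250)/2.778)
def W(p,X): # p=x,y,yaw
    c,s=np.cos(p[2]),np.sin(p[2]); X=np.array(X,float); return np.c_[p[0]+c*X[:,0]-s*X[:,1],p[1]+s*X[:,0]+c*X[:,1],X[:,2]]
def pts(C,h):return [[.045,.14,h],[.045,-.14,h],[-.045,-.14,h],[-.045,.14,h],[0,C,.023]]
tt=np.array([T(22,82),T(363,45),T(378,152),T(30,187),T(185.5,115.5)])
ss=np.array([S(393,402),S(50,510),S(14,418),S(350,320),S(218.5,405.5)])
f=lambda p:np.r_[(proj('top',W(p,pts(p[3],p[4])))-tt).ravel(),(proj('scene',W(p,pts(p[3],p[4])))-ss).ravel()]
if __name__=='__main__':
    r=least_squares(f,[.57,.13,.05,.01,.015],loss='soft_l1');print('runner x,y,yaw,C,h',r.x.round(4));print(r.fun.round(1))
    # roller triangulation
    tq=[(415.4,257.8),(472.4,254.4),(428.6,257),(468.2,254.6)]
    sq=[(181.75,253.25),(110.75,269.25),(165.5,256),(115.75,268.25)]
    g=lambda p:np.r_[(proj('top',W(p,[[0,.085,p[3]],[0,-.067,p[3]],[0,.052,p[3]],[0,-.052,p[3]]]))-tq).ravel(),(proj('scene',W(p,[[0,.085,p[3]],[0,-.067,p[3]],[0,.052,p[3]],[0,-.052,p[3]]]))-sq).ravel()]
    q=least_squares(g,[.45,-.3,.05,.05],loss='soft_l1');print('roller x,y,yaw,z',q.x.round(4));print(q.fun.round(1))
    p=r.x;C=p[3]
    def wf(sc,n,x,y):
        im=cv2.imread(f'pics/{n}0.png')[y:y+75,x:x+133];im=cv2.resize(im,None,fx=6,fy=4 if 0 else 6,interpolation=cv2.INTER_CUBIC)
        def ln(P,col):
            u=((proj(n,P)-[x,y]+.5)*6).astype(int);cv2.polylines(im,[u.reshape(-1,1,2)],True,col,1)
        ln(W(p,pts(C,p[4])[:4]),(255,0,0))
        for yy in(C+.081,C+.087): ln(W(p,[[-.017,yy,.127],[.017,yy,.127],[.017,yy,.023],[-.017,yy,.023]]),(0,0,255))
        a=np.linspace(0,6.28,24)
        for yy in(C-.057,C-.07): ln(W(p,np.c_[.014*np.cos(a),0*a+yy,.075+.014*np.sin(a)]),(0,160,0))
        return im[:300] if n=='x' else im
    A=wf(0,'top',208,200);B=wf(0,'scene',290,200)
    B=cv2.resize(B,None,fx=.66,fy=.66);A=cv2.resize(A,None,fx=.66,fy=.66)
    im=np.vstack([A,B]);print(im.shape);cv2.imwrite('pics/wf1.png',im)
E
python3 fit.py
```

```text
runner x,y,yaw,C,h [ 0.5765  0.1403 -0.0271  0.01    0.0171]
[-0.3 -0.6  0.3 -0.3 -0.5  0.  -0.4  0.6 -0.3  0.   0.5  2.  -0.1  1.2
 -0.2 -0.8 -0.9 -0.8 -0.4 -0.5]
roller x,y,yaw,z [ 0.4517 -0.3082 -0.0832  0.0491]
[-0.1 -0.2  0.2  0.1 -0.8 -0.1 -1.2  0.2 -1.3 -0.5 -0.8  0.4 -0.4  0.4
  1.2 -0.3]
(594, 527, 3)
```

View pics/wf1.png

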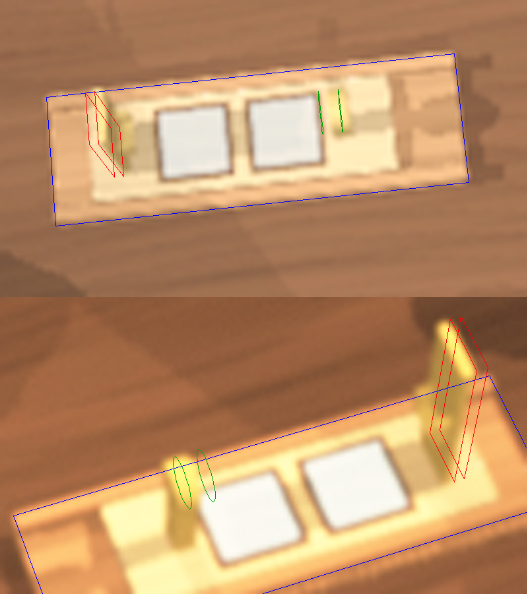

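The networks' hits match the picture, and the overlay puts the cups about 6.5 mm further towards -y than the glass centre, so C is roughly +3.5 mm. Next I'll plan the move over the rest.

```bash
cat > plan.py <<'E'
import sys,json,numpy as np
from scipy.spatial.transform import Rotation as Ro
from workcell import sense
def plan(wps,grip,smax=30,start=None,n=None):
    # wps: [x,y,z,yaw] ; straight segments, prints rows
    s=sense();p=np.array(s['tool_pos']);R=Ro.from_euler('xyz',s['eef_rot'])
    rows=[]
    for w in wps:
        G=Ro.from_euler('xyz',[np.pi,0,w[3]]);d=np.array(w[:3])-p;rv=(R.inv()*G).as_rotvec()
        k=int(max(1,np.ceil(np.linalg.norm(d)*1e3/smax),np.ceil(np.abs(rv).max()/np.radians(4))))
        for i in range(k):
            d=np.array(w[:3])-p;rv=(R.inv()*G).as_rotvec()
            a=np.round(np.r_[rv/(k-i)/np.radians(4),R.inv().apply(d)/(k-i)/.03],2).clip(-1,1)+0.
            p=p+R.apply(a[3:]*.03);R=R*Ro.from_rotvec(a[:3]*np.radians(4));rows.append(list(a)+[grip])
    print(len(rows));
    for i in range(0,len(rows),12): print(json.dumps([rows[i:i+12]]))
E
python3 -c "
from plan import *
plan([[.42,.33,.25,2.2],[.455,.05,.25,1.75],[.452,-.308,.2,1.488]],1)"
```

```text
37
[[[0.0, 0.0, 0.72, -0.78, -0.55, 0.0, 1], [0.0, 0.0, 0.72, -0.81, -0.51, 0.0, 1], [0.0, 0.0, 0.72, -0.84, -0.46, 0.0, 1], [0.0, 0.0, 0.72, -0.86, -0.42, 0.0, 1], [0.0, 0.0, 0.72, -0.88, -0.38, 0.0, 1], [0.0, 0.0, 0.72, -0.9, -0.33, 0.0, 1], [0.0, 0.0, 0.72, -0.91, -0.29, 0.0, 1], [0.0, 0.0, 0.72, -0.92, -0.24, 0.0, 1], [0.0, 0.0, 0.72, -0.94, -0.2, 0.0, 1], [0.0, 0.0, 0.71, -0.94, -0.15, 0.0, 1], [0.0, 0.0, 0.72, -0.95, -0.1, 0.0, 1], [0.0, 0.0, 0.71, -0.96, -0.06, 0.0, 1]]]
[[[0.0, 0.0, 0.72, -0.96, -0.01, 0.0, 1], [0.0, 0.0, 0.71, -0.95, 0.05, 0.01, 1], [0.0, 0.0, 0.64, -0.82, -0.46, 0.0, 1], [0.0, 0.0, 0.65, -0.84, -0.42, 0.0, 1], [0.0, 0.0, 0.64, -0.86, -0.38, 0.0, 1], [0.0, 0.0, 0.65, -0.88, -0.34, 0.0, 1], [0.0, 0.0, 0.64, -0.89, -0.3, 0.0, 1], [0.0, 0.0, 0.65, -0.91, -0.26, 0.0, 1], [0.0, 0.0, 0.64, -0.91, -0.22, 0.0, 1], [0.0, 0.0, 0.65, -0.93, -0.18, 0.0, 1], [0.0, 0.0, 0.64, -0.93, -0.13, 0.0, 1], [0.0, 0.0, 0.65, -0.93, -0.09, 0.0, 1]]]
[[[0.0, 0.0, 0.29, -0.9, -0.17, 0.13, 1], [0.0, 0.0, 0.29, -0.91, -0.15, 0.13, 1], [0.0, 0.0, 0.29, -0.91, -0.13, 0.13, 1], [0.0, 0.0, 0.29, -0.91, -0.12, 0.13, 1], [0.0, 0.0, 0.29, -0.91, -0.1, 0.13, 1], [0.0, 0.0, 0.29, -0.91, -0.08, 0.13, 1], [0.0, 0.0, 0.29, -0.92, -0.06, 0.13, 1], [0.0, 0.0, 0.29, -0.92, -0.04, 0.13, 1], [0.0, 0.0, 0.29, -0.92, -0.02, 0.13, 1], [0.0, 0.0, 0.29, -0.92, -0.01, 0.12, 1], [0.0, 0.0, 0.28, -0.92, 0.01, 0.13, 1], [0.0, 0.0, 0.29, -0.91, 0.03, 0.12, 1]]]
[[[0.0, 0.0, 0.28, -0.92, 0.05, 0.13, 1]]]
```

Call:
step_arm:
  plan:
    - [[0, 0, 0.72, -0.78, -0.55, 0, 1], [0, 0, 0.72, -0.81, -0.51, 0, 1], [0, 0, 0.72, -0.84, -0.46, 0, 1], [0, 0, 0.72, -0.86, -0.42, 0, 1], [0, 0, 0.72, -0.88, -0.38, 0, 1], [0, 0, 0.72, -0.9, -0.33, 0, 1], [0, 0, 0.72, -0.91, -0.29, 0, 1], [0, 0, 0.72, -0.92, -0.24, 0, 1], [0, 0, 0.72, -0.94, -0.2, 0, 1], [0, 0, 0.72, -0.94, -0.15, 0, 1], [0, 0, 0.72, -0.95, -0.1, 0, 1], [0, 0, 0.72, -0.96, -0.06, 0, 1]]

```text
time_s: 2.5
tool_pos: [0.3828, 0.3719, 0.2505]
eef_rot: [3.141, 0.0, 2.296]
ft_force: [0.1, -0.0, -0.1]
grip_width: 0.0856
finger_force: 0.0
```

Call:
step_arm:
  plan:
    - [[0, 0, 0.72, -0.96, 0, 0, 1], [0, 0, 0.72, -0.95, 0.05, 0, 1], [0, 0, 0.64, -0.82, -0.46, 0, 1], [0, 0, 0.64, -0.84, -0.42, 0, 1], [0, 0, 0.64, -0.86, -0.38, 0, 1], [0, 0, 0.64, -0.88, -0.34, 0, 1], [0, 0, 0.64, -0.89, -0.3, 0, 1], [0, 0, 0.64, -0.91, -0.26, 0, 1], [0, 0, 0.64, -0.91, -0.22, 0, 1], [0, 0, 0.64, -0.93, -0.18, 0, 1], [0, 0, 0.64, -0.93, -0.13, 0, 1], [0, 0, 0.64, -0.93, -0.09, 0, 1]]

```text
time_s: 3.5
tool_pos: [0.455, 0.0488, 0.2505]
eef_rot: [3.141, 0.0, 1.749]
ft_force: [-0.2, 0.1, 0.1]
grip_width: 0.085
finger_force: 0.0
```

Call:
step_arm:
  plan:
    - [[0, 0, 0.3, -0.9, -0.17, 0.13, 1], [0, 0, 0.3, -0.9, -0.15, 0.13, 1], [0, 0, 0.3, -0.9, -0.13, 0.13, 1], [0, 0, 0.3, -0.9, -0.12, 0.13, 1], [0, 0, 0.3, -0.9, -0.1, 0.13, 1], [0, 0, 0.3, -0.9, -0.08, 0.13, 1], [0, 0, 0.3, -0.9, -0.06, 0.13, 1], [0, 0, 0.3, -0.9, -0.04, 0.13, 1], [0, 0, 0.3, -0.9, -0.02, 0.13, 1], [0, 0, 0.3, -0.9, 0, 0.13, 1], [0, 0, 0.3, -0.9, 0, 0.13, 1], [0, 0, 0.3, -0.9, 0, 0.13, 1]]

```text
time_s: 4.5
tool_pos: [0.4501, -0.2769, 0.2034]
eef_rot: [3.141, 0.0, 1.499]
ft_force: [0.5, 0.1, -0.3]
grip_width: 0.0854
finger_force: 0.0
```

```bash
python3 -c "
from plan import *
s=sense();print(s['time_s'],s['tool_pos'],s['eef_rot'],s['ft_force'])
plan([[.452,-.308,.13,1.488],[.452,-.308,.05,1.488]],0.7)"
```

```text
4.5 [ 0.45005996 -0.27694855  0.20342834] [3.14123779e+00 1.77655986e-04 1.49883245e+00] [ 0.47071679  0.07170616 -0.33228521]
6
[[[0.0, 0.0, 0.05, -0.34, 0.05, 0.82, 0.7], [0.0, 0.0, 0.05, -0.34, 0.05, 0.81, 0.7], [0.01, 0.0, 0.06, -0.35, 0.04, 0.82, 0.7], [0.0, 0.0, 0.0, 0.0, 0.0, 0.89, 0.7], [0.0, 0.0, 0.0, 0.0, 0.0, 0.89, 0.7], [0.0, 0.0, 0.0, 0.0, 0.0, 0.88, 0.7]]]
```

Call:
step_arm:
  plan:
    - [[0, 0, 0.06, -0.34, 0.05, 0.82, 0.8], [0, 0, 0.06, -0.34, 0.05, 0.82, 0.8], [0, 0, 0.06, -0.34, 0.05, 0.82, 0.8], [0, 0, 0, 0, 0, 0, 0.8], [0, 0, 0, 0, 0, 0, 0.8]]

```text
time_s: 4.92
tool_pos: [0.4516, -0.3061, 0.129]
eef_rot: [-3.139, -0.001, 1.487]
ft_force: [-1.2, -0.2, -0.2]
grip_width: 0.0682
finger_force: 0.0
```

```bash
python3 -c "
from plan import *
plan([[.452,-.308,.051,1.488]],0.8,20)
from h import *
for n in ['top','scene']: save(n,f'pics/{n}1.png')
a=cv2.imread('pics/top1.png')[215:295,390:500];b=cv2.imread('pics/scene1.png')[200:300,80:220]
cv2.imwrite('pics/c2.png',np.hstack([cv2.resize(a,(400,300)),cv2.resize(b,(400,300))]))"
```

```text
4
[[[-0.01, 0.0, 0.0, -0.02, 0.01, 0.65, 0.8], [-0.01, -0.01, -0.01, -0.02, 0.0, 0.65, 0.8], [-0.01, 0.0, 0.0, -0.01, 0.01, 0.65, 0.8], [0.0, -0.01, -0.01, -0.02, 0.0, 0.65, 0.8]]]
```

View pics/c2.png

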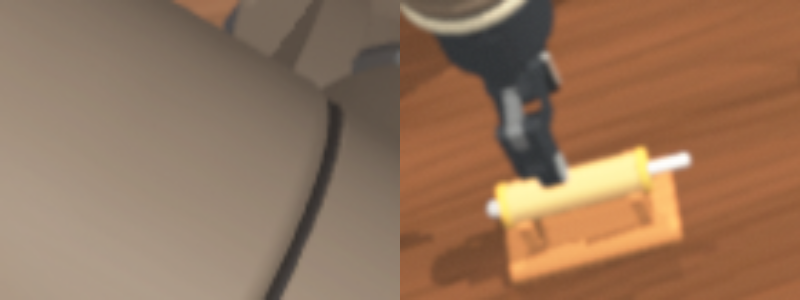

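The gripper sits over the middle of the barrel, with the fingers at about (540,170) in the scene crop and the barrel at about (575,190). I'll lower it and grip.

Call:
step_arm:
  plan:
    - [[0, 0, 0, -0.01, 0, 0.65, 0.8], [0, 0, 0, -0.02, 0, 0.65, 0.8], [0, 0, 0, -0.02, 0, 0.65, 0.8], [0, 0, 0, -0.02, 0, 0.65, 0.8], [0, 0, 0, 0, 0, 0, 0.8], [0, 0, 0, 0, 0, 0, 0.5], [0, 0, 0, 0, 0, 0, 0.4], [0, 0, 0, 0, 0, 0, 0.2], [0, 0, 0, 0, 0, 0, 0], [0, 0, 0, 0, 0, 0, 0], [0, 0, 0, 0, 0, 0, 0], [0, 0, 0, 0, 0, 0, 0]]
  newtons: 60

```text
time_s: 6.02
tool_pos: [0.4525, -0.3087, 0.0534]
eef_rot: [3.14, 0.001, 1.488]
ft_force: [-4.6, 1.4, 14.6]
grip_width: 0.0265
finger_force: 58.0
```

Call:
step_arm:
  plan:
    - [[0, 0, 0, 0, 0, -0.1, 0], [0, 0, 0, 0, 0, -0.1, 0], [0, 0, 0, 0, 0, -0.2, 0], [0, 0, 0, 0, 0, -0.5, 0], [0, 0, 0, 0, 0, -0.8, 0], [0, 0, 0, 0, 0, -1, 0], [0, 0, 0, 0, 0, -1, 0], [0, 0, 0, 0, 0, -1, 0], [0, 0, 0, 0, 0, 0, 0], [0, 0, 0, 0, 0, 0, 0]]

```text
time_s: 6.85
tool_pos: [0.453, -0.309, 0.1948]
eef_rot: [3.138, 0.002, 1.487]
ft_force: [-1.4, 0.1, -1.9]
grip_width: 0.0263
finger_force: 59.4
```

```bash
python3 -c "
from plan import *
s=sense();print(s['tool_pos'],s['eef_rot'],s['ft_force'],s['ft_torque'])
from h import *
im=save('scene','pics/scene2.png');save('top','pics/top2.png')
P=np.array(s['tool_pos']);d=np.array([.083,.9965,0])
for k in ([.085,-.067,.055,-.055]): print(proj('scene',[P+d*k])[0])
u=proj('scene',[P])[0].astype(int)
b=cv2.imread('pics/scene2.png')[u[1]-50:u[1]+50,u[0]-70:u[0]+70];print(u)
cv2.imwrite('pics/c3.png',cv2.resize(b,(800,571),interpolation=cv2.INTER_CUBIC))"
```

```text
[ 0.45300184 -0.30900384  0.19477049] [3.13826804e+00 2.13130876e-03 1.48747345e+00] [-1.37010121  0.14374691 -1.91117118] [-0.07038854  0.05875953 -0.05664532]
[163.89390598 212.57088829]
[ 85.8676305  231.15638624]
[148.42546987 216.214645  ]
[ 91.97803829 229.68148312]
[120 222]
```

View pics/c3.png

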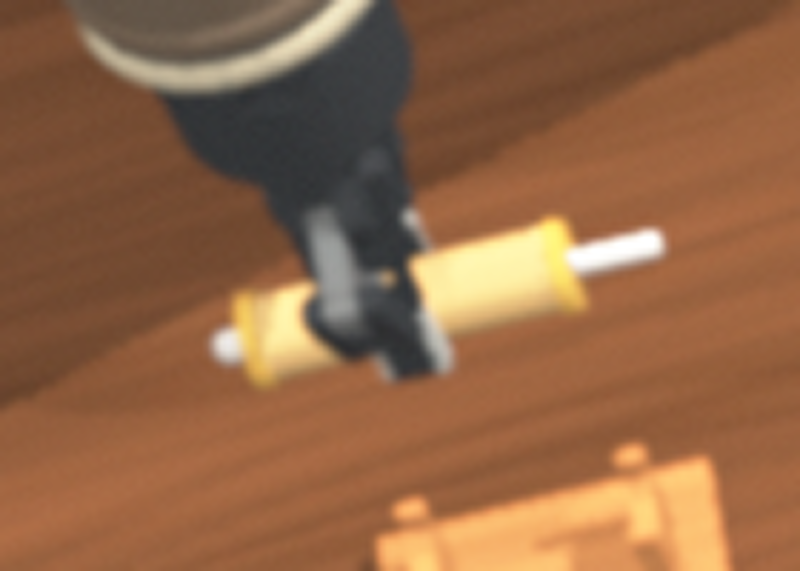

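Both ends are level. Plunger tip at crop (660,243), pin tip at (213,345): the axis is about 3 mm below the TCP. Next, carry it to the carrier.

```bash
python3 -c "
from plan import *
plan([[.576,.12,.2,1.544],[.576,.12,.1205,1.544]],0)"
```

```text
18
[[[0.0, 0.0, -0.05, 0.97, 0.2, -0.02, 0], [0.0, 0.0, -0.05, 0.97, 0.2, -0.02, 0], [0.0, 0.0, -0.05, 0.97, 0.2, -0.02, 0], [0.0, 0.0, -0.06, 0.97, 0.21, -0.02, 0], [0.0, 0.0, -0.05, 0.97, 0.21, -0.02, 0], [0.0, 0.0, -0.06, 0.97, 0.21, -0.02, 0], [0.0, 0.0, -0.05, 0.97, 0.22, -0.01, 0], [0.0, 0.0, -0.06, 0.96, 0.22, -0.02, 0], [0.0, 0.0, -0.05, 0.96, 0.22, -0.01, 0], [0.0, 0.0, -0.06, 0.96, 0.23, -0.02, 0], [0.0, 0.0, -0.05, 0.96, 0.23, -0.01, 0], [0.0, 0.0, -0.06, 0.96, 0.24, -0.02, 0]]]
[[[0.0, 0.0, -0.05, 0.96, 0.24, -0.01, 0], [0.0, 0.0, -0.06, 0.97, 0.24, -0.02, 0], [-0.01, 0.0, -0.05, 0.96, 0.25, -0.01, 0], [0.0, 0.0, 0.0, 0.0, 0.0, 0.88, 0], [0.0, 0.0, 0.0, 0.0, 0.0, 0.88, 0], [0.0, 0.0, 0.0, 0.0, 0.0, 0.89, 0]]]
```

Call:
step_arm:
  plan:
    - [[0, 0, -0.05, 0.5, 0.1, 0, 0], [0, 0, -0.05, 0.97, 0.2, 0, 0], [0, 0, -0.05, 0.97, 0.2, 0, 0], [0, 0, -0.06, 0.97, 0.21, -0.02, 0], [0, 0, -0.05, 0.97, 0.21, -0.02, 0], [0, 0, -0.06, 0.97, 0.21, -0.02, 0], [0, 0, -0.05, 0.97, 0.22, -0.02, 0], [0, 0, -0.06, 0.96, 0.22, -0.02, 0], [0, 0, -0.05, 0.96, 0.22, -0.02, 0], [0, 0, -0.06, 0.96, 0.23, -0.02, 0], [0, 0, -0.05, 0.96, 0.23, -0.02, 0], [0, 0, -0.06, 0.96, 0.24, -0.02, 0]]

```text
time_s: 7.95
tool_pos: [0.5467, 0.0214, 0.1965]
eef_rot: [-3.139, 0.0, 1.533]
ft_force: [0.6, -0.6, -2.7]
grip_width: 0.0267
finger_force: 59.4
```

Call:
step_arm:
  plan:
    - [[0, 0, -0.05, 0.96, 0.24, 0, 0], [0, 0, -0.05, 0.97, 0.24, 0, 0], [0, 0, -0.05, 0.8, 0.2, 0, 0], [0, 0, -0.03, 0.4, 0.12, 0, 0], [0, 0, 0, 0, 0, 0, 0], [0, 0, 0, 0, 0, 0, 0]]

```text
time_s: 8.45
tool_pos: [0.5739, 0.113, 0.1968]
eef_rot: [-3.139, 0.001, 1.547]
ft_force: [0.3, -0.2, -1.6]
grip_width: 0.026
finger_force: 59.4
```

```bash
python3 -c "
from plan import *
plan([[.576,.12,.1205,1.544]],0,20)"
```

```text
4
[[[-0.01, 0.0, 0.01, 0.06, 0.02, 0.64, 0], [-0.01, 0.0, 0.01, 0.06, 0.02, 0.63, 0], [-0.01, 0.0, 0.01, 0.06, 0.01, 0.64, 0], [0.0, 0.01, 0.01, 0.06, 0.02, 0.63, 0]]]
```

Call:
step_arm:
  plan:
    - [[0, 0, 0, 0.06, 0.02, 0.6, 0], [0, 0, 0.01, 0.06, 0.02, 0.7, 0], [0, 0, 0.01, 0.06, 0.02, 0.7, 0], [0, 0, 0.01, 0.04, 0.02, 0.5, 0], [0, 0, 0, 0, 0, 0, 0], [0, 0, 0, 0, 0, 0, 0]]

```text
time_s: 8.95
tool_pos: [0.5763, 0.1182, 0.1224]
eef_rot: [-3.139, 0.001, 1.542]
ft_force: [0.9, -0.8, -1.7]
grip_width: 0.0262
finger_force: 59.3
```

```bash
python3 -c "
from h import *
s=sense();print(s['tool_pos'],s['eef_rot'],s['ft_force'])
save('scene','pics/scene3.png')
b=cv2.imread('pics/scene3.png')[180:300,285:445]
cv2.imwrite('pics/c4.png',cv2.resize(b,(800,600),interpolation=cv2.INTER_CUBIC))"
```

```text
[0.57632227 0.11822769 0.12240587] [-3.13917005e+00  5.97818515e-04  1.54221189e+00] [ 0.86471572 -0.84002398 -1.7294721 ]
```

View pics/c4.png

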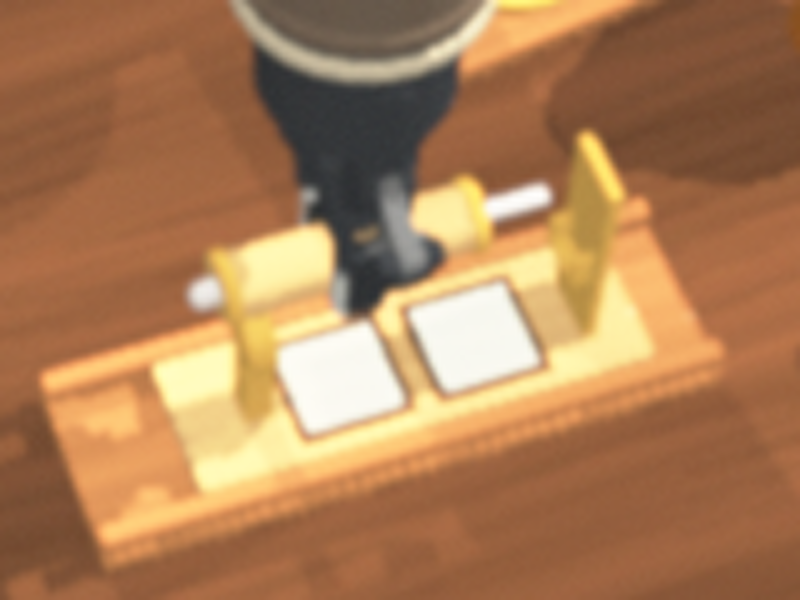

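Picture: plunger tip at (550,195), plate face near (590,185) and in line with it. The gap is roughly 13–18 mm. I'll feel for contact.

Call:
step_arm:
  plan:
    - [[0, 0, 0, 0.15, 0, 0, 0], [0, 0, 0, 0.15, 0, 0, 0], [0, 0, 0, 0.1, 0, 0, 0], [0, 0, 0, 0, 0, 0, 0], [0, 0, 0, 0, 0, 0, 0]]

```text
time_s: 9.42
tool_pos: [0.5777, 0.1319, 0.1235]
eef_rot: [3.141, -0.0, 1.544]
ft_force: [-0.3, 0.5, -2.5]
grip_width: 0.0261
finger_force: 59.3
```

Call:
step_arm:
  plan:
    - [[0, 0, 0, 0.1, 0, 0, 0], [0, 0, 0, 0, 0, 0, 0], [0, 0, 0, 0, 0, 0, 0]]

```text
time_s: 9.67
tool_pos: [0.5776, 0.1346, 0.1231]
eef_rot: [-3.142, -0.0, 1.543]
ft_force: [-0.1, -0.4, -2.2]
grip_width: 0.0259
finger_force: 59.3
```

Call:
step_arm:
  plan:
    - [[0, 0, 0, 0.1, 0, 0, 0], [0, 0, 0, 0, 0, 0, 0], [0, 0, 0, 0, 0, 0, 0]]

```text
time_s: 9.92
tool_pos: [0.5777, 0.1376, 0.1231]
eef_rot: [-3.142, 0.0, 1.543]
ft_force: [0.1, 0.5, -2.5]
grip_width: 0.0265
finger_force: 59.3
```

Call:
step_arm:
  plan:
    - [[0, 0, 0, 0.07, -0.03, 0, 0], [0, 0, 0, 0, 0, 0, 0], [0, 0, 0, 0, 0, 0, 0]]

```text
time_s: 10.17
tool_pos: [0.5769, 0.1393, 0.1231]
eef_rot: [3.141, 0.0, 1.543]
ft_force: [1.0, -5.1, -2.4]
grip_width: 0.0263
finger_force: 59.3
```

Call:
step_arm:
  plan:
    - [[0, 0, 0, 0.07, 0, 0, 0], [0, 0, 0, 0, 0, 0, 0], [0, 0, 0, 0, 0, 0, 0]]

```text
time_s: 10.42
tool_pos: [0.5769, 0.1413, 0.1231]
eef_rot: [-3.141, 0.001, 1.543]
ft_force: [0.6, -6.3, -1.2]
grip_width: 0.0261
finger_force: 59.3
```

Call:
step_arm:
  plan:
    - [[0, 0, 0, 0.07, 0, 0, 0], [0, 0, 0, 0, 0, 0, 0], [0, 0, 0, 0, 0, 0, 0]]

```text
time_s: 10.67
tool_pos: [0.577, 0.1433, 0.1231]
eef_rot: [-3.141, 0.001, 1.543]
ft_force: [0.9, -7.9, -1.9]
grip_width: 0.0262
finger_force: 59.3
```

Call:
step_arm:
  plan:
    - [[0, 0, 0, 0.1, 0, 0, 0], [0, 0, 0, 0.1, 0, 0, 0], [0, 0, 0, 0.07, 0, 0, 0], [0, 0, 0, 0, 0, 0, 0], [0, 0, 0, 0, 0, 0, 0]]

```text
time_s: 11.08
tool_pos: [0.5771, 0.151, 0.123]
eef_rot: [-3.141, 0.001, 1.544]
ft_force: [0.7, -10.8, -1.2]
grip_width: 0.0263
finger_force: 59.3
```

Call:
step_arm:
  plan:
    - [[0, 0, 0, 0.05, 0, 0, 0], [0, 0, 0, 0.05, 0, 0, 0], [0, 0, 0, 0, 0, 0, 0], [0, 0, 0, 0, 0, 0, 0], [0, 0, 0, 0, 0, 0, 0]]

```text
time_s: 11.5
tool_pos: [0.5771, 0.1538, 0.123]
eef_rot: [-3.141, 0.001, 1.543]
ft_force: [1.0, -12.4, -2.3]
grip_width: 0.0261
finger_force: 59.3
```

Call:
step_arm:
  plan:
    - [[0, 0, 0, 0.045, 0, 0, 0], [0, 0, 0, 0, 0, 0.1, 0], [0, 0, 0, 0, 0, 0.15, 0], [0, 0, 0, 0, 0, 0.15, 0], [0, 0, 0, 0, 0, 0.15, 0], [0, 0, 0, 0, 0, 0.1, 0], [0, 0, 0, 0, 0, 0, 0], [0, 0, 0, 0, 0, 0, 0]]

```text
time_s: 12.17
tool_pos: [0.577, 0.1551, 0.1034]
eef_rot: [-3.141, 0.001, 1.543]
ft_force: [-0.1, -13.0, -0.2]
grip_width: 0.0262
finger_force: 59.6
```

Call:
step_arm:
  plan:
    - [[0, 0, 0, 0, 0, 0.1, 0], [0, 0, 0, 0, 0, 0.1, 0], [0, 0, 0, 0, 0, 0.1, 0], [0, 0, 0, 0, 0, 0, 0], [0, 0, 0, 0, 0, 0, 0]]

```text
time_s: 12.58
tool_pos: [0.5771, 0.1551, 0.0944]
eef_rot: [-3.141, 0.001, 1.543]
ft_force: [0.1, -12.4, 0.8]
grip_width: 0.0264
finger_force: 59.7
```

Call:
step_arm:
  plan:
    - [[0, 0, 0, 0, 0, 0.1, 0], [0, 0, 0, 0, 0, 0.1, 0], [0, 0, 0, 0, 0, 0.1, 0], [0, 0, 0, 0, 0, 0, 0], [0, 0, 0, 0, 0, 0, 0]]

```text
time_s: 13.0
tool_pos: [0.5771, 0.1551, 0.0854]
eef_rot: [-3.141, 0.001, 1.543]
ft_force: [0.6, -12.1, 1.3]
grip_width: 0.0264
finger_force: 59.7
```

Call:
step_arm:
  plan:
    - [[0, 0, 0, 0, 0, 0.1, 0], [0, 0, 0, 0, 0, 0.08, 0], [0, 0, 0, 0, 0, 0.05, 0], [0, 0, 0, 0, 0, 0, 0], [0, 0, 0, 0, 0, 0, 0]]

```text
time_s: 13.42
tool_pos: [0.5771, 0.1551, 0.0786]
eef_rot: [-3.141, 0.001, 1.543]
ft_force: [-0.1, -14.0, 1.2]
grip_width: 0.0262
finger_force: 59.7
```

```bash
python3 -c "
from h import *
s=sense();print(s['tool_pos'],s['eef_rot'],s['ft_force'])
save('scene','pics/scene4.png')
b=cv2.imread('pics/scene4.png')[180:300,285:445]
cv2.imwrite('pics/c5.png',cv2.resize(b,(800,600),interpolation=cv2.INTER_CUBIC))"
```

```text
[0.57706015 0.15513033 0.07861252] [-3.14083357e+00  1.18195110e-03  1.54327128e+00] [ -0.12667296 -14.04102022   1.15852535]
```

View pics/c5.png

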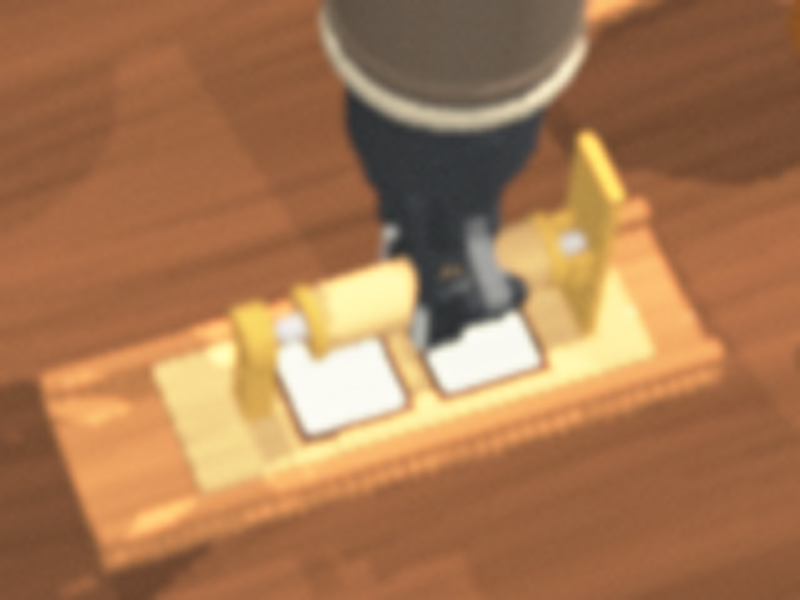

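The pin stands at (290,328), just in front of the closed ring, and the plunger at (572,242) is in the pocket. I'll ease back so the pin goes in.

Call:
step_arm:
  plan:
    - [[0, 0, 0, -0.07, 0, 0, 0], [0, 0, 0, -0.07, 0, 0, 0], [0, 0, 0, 0, 0, 0, 0], [0, 0, 0, 0, 0, 0, 0]]

```text
time_s: 13.8
tool_pos: [0.577, 0.151, 0.0787]
eef_rot: [-3.141, 0.001, 1.543]
ft_force: [-0.1, -11.2, 2.0]
grip_width: 0.026
finger_force: 59.7
```

Call:
step_arm:
  plan:
    - [[0, 0, 0, -0.07, 0, 0, 0], [0, 0, 0, -0.07, 0, 0, 0], [0, 0, 0, 0, 0, 0, 0], [0, 0, 0, 0, 0, 0, 0]]

```text
time_s: 14.13
tool_pos: [0.5769, 0.147, 0.0787]
eef_rot: [-3.141, 0.001, 1.543]
ft_force: [-0.3, -8.9, 0.8]
grip_width: 0.0263
finger_force: 59.7
```

Call:
step_arm:
  plan:
    - [[0, 0, 0, -0.05, 0, 0, 0], [0, 0, 0, -0.03, 0, 0, 0], [0, 0, 0, 0, 0, 0, 0], [0, 0, 0, 0, 0, 0, 0]]

```text
time_s: 14.47
tool_pos: [0.5769, 0.1448, 0.0787]
eef_rot: [-3.141, 0.001, 1.543]
ft_force: [-1.1, -7.2, 0.4]
grip_width: 0.0261
finger_force: 59.7
```

Call:
step_arm:
  plan:
    - [[0, 0, 0, -0.04, 0, 0, 0], [0, 0, 0, 0, 0, 0, 0], [0, 0, 0, 0, 0, 0, 0]]

```text
time_s: 14.72
tool_pos: [0.5768, 0.1436, 0.0787]
eef_rot: [-3.141, 0.001, 1.543]
ft_force: [0.8, -6.7, 0.4]
grip_width: 0.0262
finger_force: 59.7
```

Call:
step_arm:
  plan:
    - [[0, 0, 0, -0.03, 0, 0, 0], [0, 0, 0, 0, 0, 0, 0], [0, 0, 0, 0, 0, 0, 0]]

```text
time_s: 14.97
tool_pos: [0.5768, 0.1428, 0.0787]
eef_rot: [-3.141, 0.001, 1.543]
ft_force: [-0.0, -6.2, 0.2]
grip_width: 0.0263
finger_force: 59.7
```

Call:
step_arm:
  plan:
    - [[0, 0, 0, -0.03, 0, 0, 0], [0, 0, 0, 0, 0, 0, 0], [0, 0, 0, 0, 0, 0, 0]]

```text
time_s: 15.22
tool_pos: [0.5769, 0.1424, 0.0787]
eef_rot: [-3.141, 0.0, 1.543]
ft_force: [-1.0, -2.7, -0.3]
grip_width: 0.0261
finger_force: 59.6
```

Call:
step_arm:
  plan:
    - [[0, 0, 0, -0.03, 0, 0, 0], [0, 0, 0, 0, 0, 0, 0], [0, 0, 0, 0, 0, 0, 0]]

```text
time_s: 15.47
tool_pos: [0.5769, 0.142, 0.0787]
eef_rot: [3.142, -0.001, 1.543]
ft_force: [-2.3, 4.6, -1.1]
grip_width: 0.0263
finger_force: 59.6
```

The pin has reached the floor, at y≈0.1425. I'll unload slightly and then release softly.

Call:
step_arm:
  plan:
    - [[0, 0, 0, 0.015, 0, 0, 0], [0, 0, 0, 0, 0, 0, 0], [0, 0, 0, 0, 0, 0, 0], [0, 0, 0, 0, 0, 0, 0]]
  newtons: 20

```text
time_s: 15.8
tool_pos: [0.5769, 0.1421, 0.0787]
eef_rot: [-3.142, -0.0, 1.543]
ft_force: [-2.1, 3.7, 0.5]
grip_width: 0.0263
finger_force: 59.6
```

Call:
step_arm:
  plan:
    - [[0, 0, 0, 0, 0, 0, 0.33], [0, 0, 0, 0, 0, 0, 0.36], [0, 0, 0, 0, 0, 0, 0.4], [0, 0, 0, 0, 0, 0, 0.45], [0, 0, 0, 0, 0, 0, 0.5], [0, 0, 0, 0, 0, 0, 0.6], [0, 0, 0, 0, 0, 0, 0.6]]

```text
time_s: 16.38
tool_pos: [0.5769, 0.142, 0.0787]
eef_rot: [3.142, 0.0, 1.543]
ft_force: [0.1, 0.4, 0.6]
grip_width: 0.0514
finger_force: 0.0
```

```bash
python3 -c "
from h import *
s=sense();print(s['tool_pos'],s['eef_rot'],s['ft_force'],s['grip_width'])
save('scene','pics/scene5.png')
b=cv2.imread('pics/scene5.png')[180:300,285:445]
cv2.imwrite('pics/c6.png',cv2.resize(b,(800,600),interpolation=cv2.INTER_CUBIC))"
```

```text
[0.57694534 0.14196168 0.07869904] [3.14158693e+00 3.54852846e-05 1.54321922e+00] [0.12923043 0.4361931  0.57257031] 0.05137006858762648
```

View pics/c6.png

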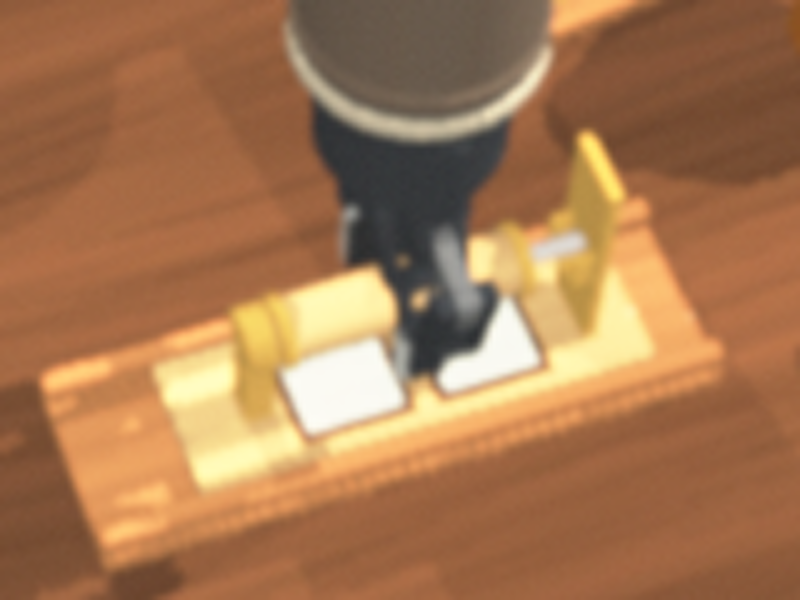

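The roller sits home: pin in the ring at (265,335), plunger on the plate at (575,242). I'll withdraw straight up.

Call:
step_arm:
  plan:
    - [[0, 0, 0, 0, 0, -0.2, 0.65], [0, 0, 0, 0, 0, -0.4, 0.65], [0, 0, 0, 0, 0, -0.6, 0.65], [0, 0, 0, 0, 0, -0.9, 0.65], [0, 0, 0, 0, 0, -1, 0.65], [0, 0, 0, 0, 0, -1, 0.65], [0, 0, 0, 0, 0, -1, 0.65], [0, 0, 0, -0.6, 0, -0.6, 0.65], [0, 0, 0, -1, 0, 0, 0.65], [0, 0, 0, -1, 0, 0, 0.65], [0, 0, 0, -0.5, 0, 0, 0.65], [0, 0, 0, 0, 0, 0, 0.65]]

```text
time_s: 17.43
tool_pos: [0.5742, 0.0463, 0.2511]
eef_rot: [3.14, 0.001, 1.541]
ft_force: [1.2, -0.1, 1.0]
grip_width: 0.056
finger_force: 0.0
```

```bash
python3 -c "
from h import *
save('scene','pics/scene6.png')
b=cv2.imread('pics/scene6.png')[180:300,285:445]
cv2.imwrite('pics/c7.png',cv2.resize(b,(800,600),interpolation=cv2.INTER_CUBIC))"
```

```text
(no output)
```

View pics/c7.png

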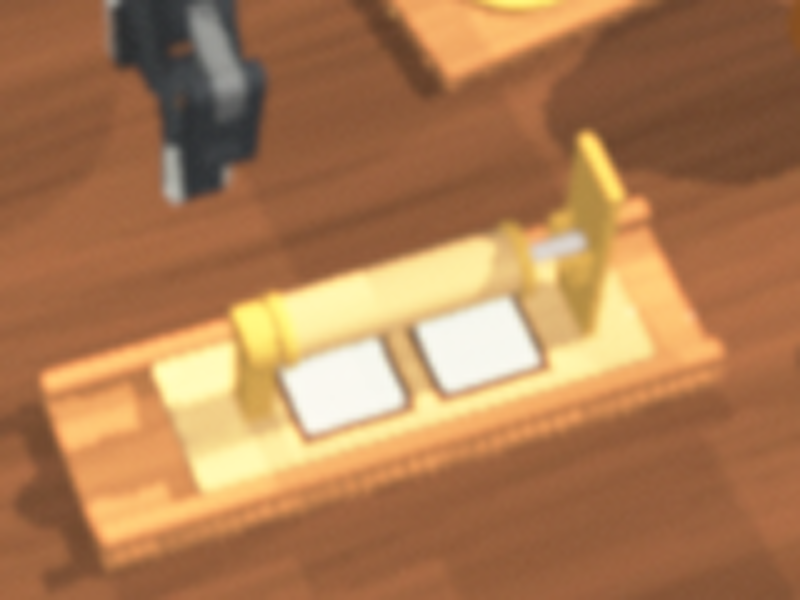

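The roller lies level, with its pin in the ring at (262,335) and its plunger in the open pocket at (575,243). The gripper is clear of it.

```bash
python3 -c "
from workcell import job_done
print(job_done())"
```

```text
the job is handed in; nothing more can be done
None
```

The film roller is seated level in both cups (pin in the closed one, plunger in the open one), held by its spring with the gripper clear, and I handed the job in at about 17.5 s on the robot clock; no verdict came back.

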